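# Hold the offset probe arm level over its pivot post

### The arm

A 7-joint arm with a two-finger parallel gripper is mounted at the origin on the work surface. World frame = base frame: x ahead of the robot, y to its left, z up, the work surface at z = 0. Lengths are in mm, angles in rad, forces in N, time in s.
With the tool pointing down it reaches from about 400 to 875 mm from the base axis. Payload 4.4 kg.
Tool frame: the origin (TCP) lies at the very end of the fingers, on their centre line; the grasp point (between the pads) lies 19 mm behind it; y points along the fingers, z is the direction in which the jaws open and shut, and the axes are right-handed (so a half turn about y gives the same grasp; the last joint's range is limited). The gripper opens to 85 mm and grips with 20 to 120 N. Pads are 22 mm wide; open, the fingers measure 114 mm over their backs; the gripper's body (76 mm by 85 mm) begins 54 mm behind the grasp point. The pads swing forward as they close: fully open they stand 13 mm farther back than shut.
Start: joints at [-1.254, 0.628, 0.038, 1.517, -0.027, 0.996, -0.02], TCP at [242.764, 602.979, 195.913] pointing down, gripper open.
Joint ranges: [-3.06, 3.06], [-0.37, 2.12], [-1.25, 1.32], [0.18, 2.47], [-1.1, 4.24], [0.23, 1.98], [-2.94, 2.94]. Speed limits (rad/s): [2.57, 2.57, 3.14, 3.14, 3.14, 3.14, 3.14].

### API

Orientations are given as [roll, pitch, yaw] about the fixed x, y, z axes, in that order (R = Rz(yaw) Ry(pitch) Rx(roll)).
In Python, from cell import * gives the robot as it stands.
- The arm moves only by the tool apply_moves, never from a script. Its argument "targets" is a list of rows, each a list of 6 numbers: the shift along the tool's x, y, z in units of 40 mm (1.0 is 40 mm), then the turn, a rotation vector about the tool's x, y, z in units of 8 degrees (1.0 is 8 degrees). A call has 1 to 12 rows; each row shifts and turns the commanded pose from where the row before left it, along the tool's axes as they then stand; what a row does not reach is not made up. A row lasts 1/8 s, in which the tool goes at most 62.5 mm and 10.7 degrees, less where a joint would pass 70% of its speed; a pose out of reach is approached as far as the arm can. A call is refused whole if a number of a shift passes 1 or a number of a turn 1, either way. A call with a gripper value outside its range is refused whole. "jaw" is the gripper command: -1 is shut, 1 is fully open, values between are in proportion, set as the call begins (left out, the last holds). The fingers move at their own pace and stop on an object; the grip force is fixed at half the most. Time passes only in rows, so rows that do not move let the fingers close. It gives the time, the measured TCP pose, the force and the opening at its end, in the units of the state.
- read_state(): the state, without advancing time (a new reading comes with each control period).
- get_image(name): name is "side" or "top"; returns the picture (420x560x3 uint8, red, green, blue); there is no depth.
- calibration(name): a dict with "fx", "fy", "cx", "cy" (pixels), "world_from_camera" (4x4, takes a point from camera to world coordinates). Camera axes: x right, y down, z forward; pixel columns grow to the right and rows downward; lengths in mm; the calibration is good to about 2 mm. A picture is of the moment at which its call begins. calibration takes no time and is no camera call.
- finish_job(): hands the job in, once; it reports no verdict.
The state is a dict: "clock": time; "qpos": joint angles; "qd": joint speeds; "tau": joint torques, N m; "eef_pos": TCP position; "tool_rot": TCP orientation; "force": force on the tool from outside, world axes, zero at the start; "torque": the same for the moment, N m; "width": finger opening in mm.
Only numpy, scipy, OpenCV 4.12 (cv2) and the standard library are available. Lean on these libraries where they do the work, as an engineer would, in place of code of your own. Each camera call takes 0.05 s, during which the arm holds its last target. There are 200 camera calls.

### The job

Pick up the offset probe arm (long black bar with the heavy steel clamp eye on one end) by its balance point and carry it, kept level, to the rail stand. Finish while holding it there, level and still, its underside about 25 mm clear above the top of the round post, the eye centred over the post and the bar in line over the fork, so that I can slip a shim ring onto the post; do not lower it further or let go. Do not bump the stand, and leave the other things on the bench where they are.

Things in the scene. Friction and masses are not known exactly. Their poses are not given: they have to be found in the camera images.
- probe_arm: Offset probe arm, loose, 265 mm long, 0.72 to 0.96 kg, lying upright. Origin: axis of the eye's 22 mm bore, at the arm's underside; x along the bar to the light end, z up. Steel eye block 44 x 46 x 40 mm (x, y, z) round the origin. Black bar x = 22 to 227 mm, 22 mm wide, z = 18 to 38 mm. Black head with white plate x = 227 to 253, 30 wide, 46 high, then a 12 mm brass connector.
- balance (a point): Balance point (centre of mass) of the probe arm, the same in every start: in the bar, 60 mm from the bore axis towards the light end, 38 mm from the steel block's face, on the centre line, 22 mm above the arm's underside. Grip the bar here across its 22 mm width; a firm grip (about 40 N) holds it level.
- bar_rest (a point): Point on the probe arm: middle of the bar's underside 150 mm from the bore axis, 18 mm above the arm's underside. This part of the bar belongs in the fork.
- stand: Rail stand, fixed. Black rail with blue-green strips, x = -55 to 215 mm, 60 mm wide, with two black carriers 72 mm wide, tops 45 mm high, knobs out to y = -56 mm. A steel post stands on one, a black fork on the other. Origin: on the bench under the post's axis; x along the rail from post to fork, z up.
- post_top (a point): Centre of the top face of the stand's steel post, 115 mm above the bench. Post: 34 mm diameter up to a shoulder at 85 mm, then a 20 mm spigot up to 115 mm.
- fork (a point): Middle of the fork's notch floor, 103 mm above the bench, 150 mm from the post's axis. Fork 52 mm wide, 24 mm long; notch 26 mm wide, open upward and along the rail; prong tips 118 mm high, brass screw heads to 120 mm.
- shim_ring: Bystander: steel ring 34 mm across, 6 mm high, lying beside the stand. Origin: centre of underside.
- puck: Bystander: white ceramic puck 40 mm across, 16 mm high, lying beside the probe arm. Origin: centre of underside.
- spare_post: Bystander: slim steel post 58 mm high on a 30 mm foot, near the middle of the bench. Origin: centre of underside.
- base_plate: Bystander: aluminium plate 100 x 80 x 16 mm with holes, near the robot. Origin: centre of underside.
- driver: Bystander: screwdriver 170 mm long, lying near the robot. Origin: under the tool.
- spare_bar: Bystander: plain black bar 180 x 22 x 20 mm without eye or head, at the far side. Origin: centre of underside.
- screw_tray: Bystander: grey tray 90 x 150 x 28 mm with screws and brass washers, at the far side. Origin: centre of underside.
- cal_case: Bystander: closed dark wooden case 92 x 172 x 46 mm, at the far side. Origin: centre of underside.

How it is judged:
By the outcome, as a careful person would: the job done as asked, in the order asked, and still so for the second after the job is handed in, while the arm keeps its last pose, push and grip.
It also fails if it takes over 42 s, if anything falls off the work surface, if the arm or the gripper's body presses on something with over 40 N, if the wrist force passes 120 N, or if a joint passes its speed limit or range.

## Working session

There is one attempt and no reset: what is moved stays moved. The work goes in short steps, Python scripts to look and compute and a tool call to move; the robot and the scene stay as the last step left them, time stands still between calls to the robot, and variables do not carry over. Pictures are saved under pics/ and viewed, about 8 in all and at most 12, crops included, and the job is handed in when it is done.

Besides the shell and the picture viewer there is one more tool, called after "Request:" as name(argument=value, ...), one argument or row to a line, values as JSON. apply_moves: Moves the arm, as the interface text tells. Its arguments: {"type":"object","properties":{"targets":{"type":"array"},"jaw":{"type":"number"}},"required":["targets"]}

```bash
mkdir -p pics; ls; python3 - <<'E'
from cell import *
import cv2,numpy as np
s=read_state();print({k:np.round(v,3).tolist() for k,v in s.items()})
for n in("top","side"):
    im=get_image(n);cv2.imwrite(f"pics/{n}0.png",im[:,:,::-1])
    c=calibration(n);print(n,c["fx"],c["fy"],c["cx"],c["cy"],np.round(c["world_from_camera"],3).tolist())
E
```

```text
pics
{'clock': 0.0, 'qpos': [-1.254, 0.629, 0.038, 1.518, -0.027, 0.996, -0.02], 'qd': [0.0, 0.001, 0.0, 0.001, 0.002, -0.002, -0.001], 'tau': [-0.001, -56.341, 1.226, -19.344, 0.011, 0.01, 0.0], 'eef_pos': [242.516, 602.311, 194.969], 'tool_rot': [-1.573, -0.0, -0.383], 'force': [0.619, 0.377, -0.436], 'torque': [-0.036, 0.011, -0.015], 'width': 85.366}
top 390.5859703553405 390.5859703553405 287.166384239964 214.83782340240677 [[0.021, -0.999, 0.024, 503.342], [-1.0, -0.021, -0.002, -12.977], [0.003, -0.023, -1.0, 958.05], [0.0, 0.0, 0.0, 1.0]]
side 497.5138991169069 497.5138991169069 276.7053412028132 210.28617419095823 [[0.997, -0.036, 0.067, 473.418], [-0.076, -0.535, 0.841, -1012.528], [0.006, -0.844, -0.537, 756.409], [0.0, 0.0, 0.0, 1.0]]
```

View pics/top0.png

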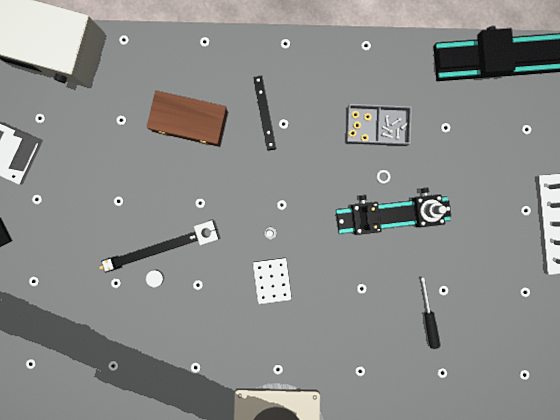

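View pics/side0.png

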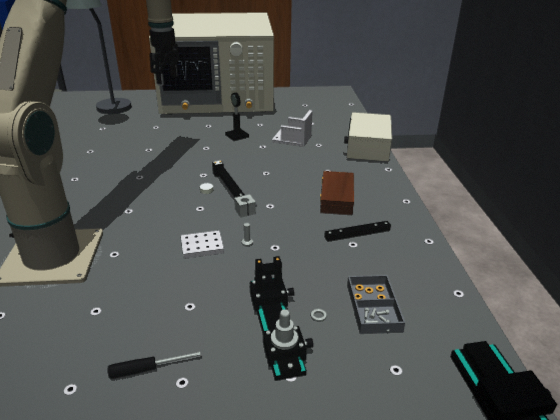

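The top view shows the arm's eye at about (206,232) and its head at (107,265). The post is at about (433,211) and the fork at (367,216). The side view shows the eye at (245,205), the post top at (285,315) and the fork at (268,265). I'll enlarge these next.

```bash
cat > h.py <<'E'
from cell import *
import cv2,numpy as np
def ray(n,u,v):
    c=calibration(n);T=np.array(c["world_from_camera"])
    d=T[:3,:3]@np.array([(u-c["cx"])/c["fx"],(v-c["cy"])/c["fy"],1]);return T[:3,3],d
def onz(n,u,v,z):
    o,d=ray(n,u,v);return o+d*(z-o[2])/d[2]
def proj(n,p):
    c=calibration(n);T=np.linalg.inv(np.array(c["world_from_camera"]))
    q=T[:3,:3]@np.array(p,float)+T[:3,3];return np.array([c["fx"]*q[0]/q[2]+c["cx"],c["fy"]*q[1]/q[2]+c["cy"]])
def tri(a,b):
    (o,d),(p,e)=ray("top",*a),ray("side",*b)
    A=np.c_[d,-e];t=np.linalg.lstsq(A,p-o,rcond=None)[0]
    x,y=o+d*t[0],p+e*t[1];return (x+y)/2,np.linalg.norm(x-y)
def crop(im,x,y,w,h,s): return cv2.resize(im[y:y+h,x:x+w],None,fx=s,fy=s,interpolation=cv2.INTER_CUBIC)
E
python3 - <<'E'
from h import *
t=cv2.imread("pics/top0.png");s=cv2.imread("pics/side0.png")
a=np.hstack([crop(t,90,210,140,70,5.7)[:,:400*2]])
b=np.hstack([crop(t,325,180,133,65,3),crop(s,205,155,55,65,3),crop(s,240,250,78,65,3)])[:, :800]
print(a.shape,b.shape)
b=cv2.copyMakeBorder(b,0,0,0,max(0,a.shape[1]-b.shape[1]),cv2.BORDER_CONSTANT)
cv2.imwrite("pics/c0.png",np.vstack([a,b]))
cv2.imwrite("pics/c1.png",np.hstack([crop(t,330,180,130,65,3.4),crop(s,240,250,80,135,4.2)[:221]]))
st=crop(t,330,180,130,60,6);cv2.imwrite("pics/c1.png",st)
cv2.imwrite("pics/c2.png",np.hstack([crop(s,240,250,80,130,4.5),crop(s,205,155,60,65,9)[:585]]))
E
```

```text
(399, 798, 3) (195, 798, 3)
```

View pics/c0.png

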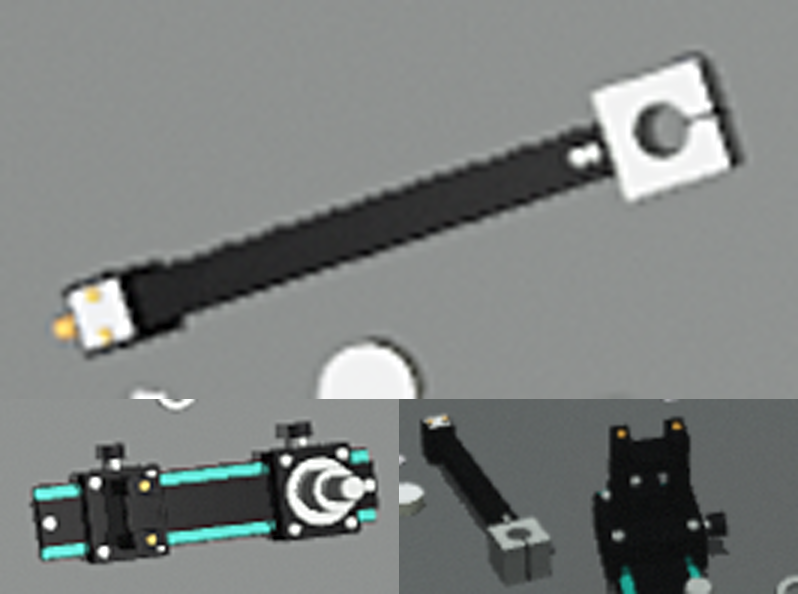

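View pics/c1.png

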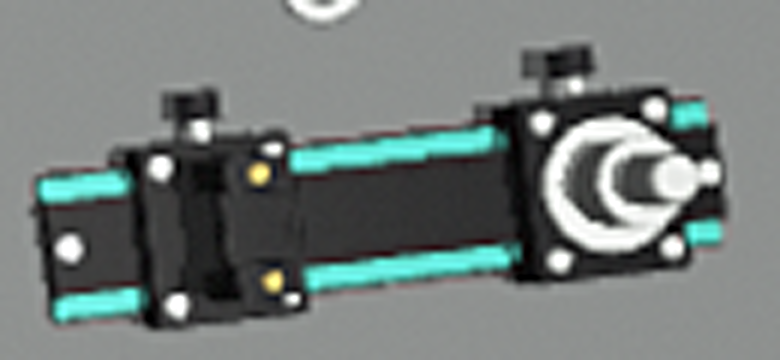

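```bash
python3 -c "
import cv2;print(cv2.imread('pics/c2.png').shape)"
```

```text
(585, 900, 3)
```

View pics/c2.png

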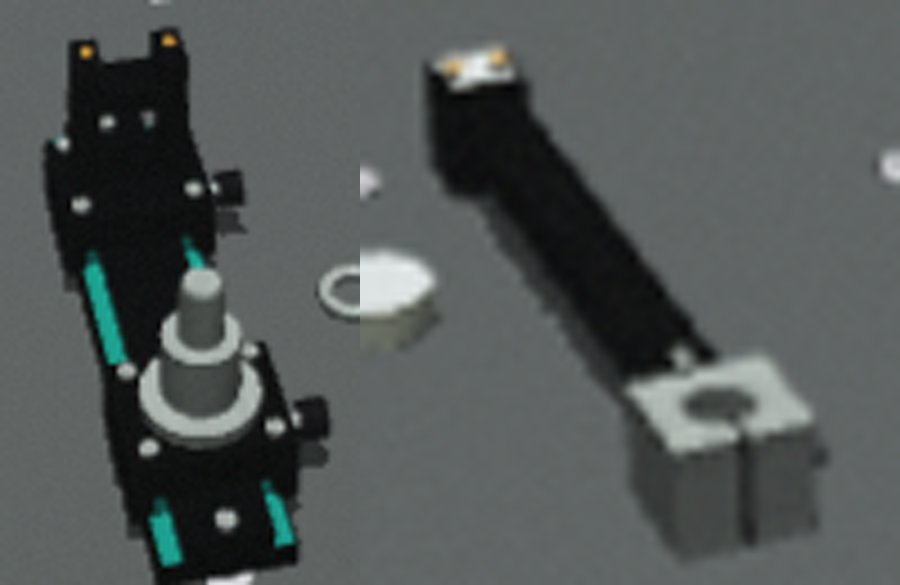

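```bash
python3 - <<'E'
from h import *
np.set_printoptions(precision=1,suppress=True)
def comps(n,box,f,amin=3):
    im=cv2.imread(f"pics/{n}0.png").astype(int);x,y,w,h=box
    m=f(im[y:y+h,x:x+w]).astype(np.uint8)
    k,_,st,ce=cv2.connectedComponentsWithStats(m)
    return [(st[i,4],np.round(ce[i]+[x,y],2)) for i in range(1,k) if st[i,4]>=amin]
br=lambda a:(a[...,2]-a[...,0]>45)
wh=lambda a:(a.min(-1)>190)
for n,b in(("top",(90,210,140,70)),("top",(330,180,130,60)),("side",(205,155,60,65)),("side",(240,250,80,135))):
    print(n,b);[print(' brass',*c) for c in comps(n,b,br,2)]
    [print(' white',*c) for c in comps(n,b,wh if n=="top" else (lambda a:a.min(-1)>140),6)]
C=lambda x,y,s,x0,y0:((x+.5)/s-.5+x0,(y+.5)/s-.5+y0)
pt,ps=C(675,178,6,330,180),C(203,283,4.5,240,250)
print("post",tri(pt,ps),onz("top",*pt,115),onz("side",*ps,115))
e=C(662,130,5.7,90,210);es=C(720-360,405,9,205,155)
print("eye",tri(e,es),onz("top",*e,40),onz("side",*es,40))
for a,b in(((259,173),(86,52)),((273,281),(0,0))):
    print("forkscrew",onz("top",*C(*a,6,330,180),120))
for a in((86,52),(169,41)): print("forkscrew side",onz("side",*C(*a,4.5,240,250),120))
for a in((93,296),(106,335)): print("headscrew top",onz("top",*C(*a,5.7,90,210),46))
for a in((453,67),(497,58)): print("headscrew side",onz("side",*C(a[0]-360,a[1],9,205,155),46))
E
```

```text
top (90, 210, 140, 70)
 brass 6 [105.8 261.2]
 brass 14 [101.1 266.9]
 brass 7 [108.1 268.4]
 white 291 [205.3 232.3]
 white 10 [192.1 236.7]
 white 74 [107.1 264.7]
 white 127 [153.8 275.5]
 white 6 [115.5 279. ]
top (330, 180, 130, 60)
 brass 13 [372.6 208.4]
 brass 10 [375.2 226.5]
 white 23 [383.3 180.9]
 white 7 [439.  197.7]
 white 8 [419.9 199.9]
 white 9 [363. 201.]
 white 189 [430.5 210.8]
 white 10 [356.2 207.5]
 white 53 [443.3 208.9]
 white 11 [341.2 220.8]
 white 8 [441.9 220.9]
 white 8 [422.9 222.9]
 white 10 [359.2 230.5]
side (205, 155, 60, 65)
 white 16 [217.6 162.2]
 white 6 [263.5 173. ]
 white 45 [207.9 185.9]
 white 95 [244.7 199.3]
side (240, 250, 80, 135)
 brass 6 [277.  258.5]
 brass 7 [258.7 261. ]
 white 39 [314.9 313.9]
 white 38 [284.6 312.2]
 white 76 [284.3 325.8]
 white 6 [295.  327.5]
 white 156 [283.7 340. ]
 white 7 [300.7 344.4]
 white 8 [272.5 349. ]
 white 11 [289.6 364.9]
 white 23 [291.  379.3]
post (array([ 542.4, -350.6,  112.7]), np.float64(0.38062728188212375)) [ 542.4 -349.7  115. ] [ 541.9 -353.   115. ]
eye (array([478.9, 175.5,  37.7]), np.float64(1.4208957721416033)) [479.6 175.   40. ] [478.1 171.7  40. ]
forkscrew [ 540.8 -198.6  120. ]
forkscrew [ 502.3 -204.2  120. ]
forkscrew side [ 501.4 -206.6  120. ]
forkscrew side [ 539.8 -201.1  120. ]
headscrew top [407.2 404.   46. ]
headscrew top [391.4 398.2  46. ]
headscrew side [390.2 395.2  46. ]
headscrew side [405.3 401.2  46. ]
```

```bash
cat >> h.py <<'E'
def plan(p,yaw,n,ramp=False):
    from scipy.spatial.transform import Rotation as R
    s=read_state();q=np.array(s["eef_pos"]);r0=R.from_euler("xyz",s["tool_rot"]);r1=R.from_euler("xyz",[-np.pi/2,0,np.radians(yaw)])
    d=np.array(p,float)-q;w=(r0.inv()*r1).as_rotvec()
    x=np.linspace(0,1,n+1);
    if ramp: x=x*x*(3-2*x)
    for i in range(n):
        t=(r0*R.from_rotvec(w*x[i])).inv().apply(d*(x[i+1]-x[i]))/40
        print(np.round(np.r_[t,np.degrees(w*(x[i+1]-x[i]))/8],2).tolist(),end=",")
    print("\nd",np.round(d,1),"turn deg",np.round(np.degrees(w),2),"pos",np.round(q,1))
E
python3 - <<'E'
from h import *
plan([458.8,229.9,190],-70.45,12)
E
```

```text
[0.71, 0.01, -0.55, 0.0, 0.51, 0.0],[0.74, 0.01, -0.5, 0.0, 0.51, 0.0],[0.78, 0.01, -0.45, 0.0, 0.51, 0.0],[0.81, 0.01, -0.39, 0.0, 0.51, 0.0],[0.83, 0.01, -0.33, 0.0, 0.51, 0.0],[0.85, 0.01, -0.27, 0.0, 0.51, 0.0],[0.87, 0.01, -0.21, 0.0, 0.51, 0.0],[0.88, 0.01, -0.15, 0.0, 0.51, 0.0],[0.89, 0.01, -0.09, 0.0, 0.51, 0.0],[0.9, 0.01, -0.02, 0.0, 0.51, 0.0],[0.9, 0.01, 0.04, 0.0, 0.51, 0.0],[0.89, 0.01, 0.1, 0.0, 0.51, 0.0],
d [ 216.3 -372.5   -5.1] turn deg [9.000e-02 4.852e+01 4.000e-02] pos [242.5 602.4 195.1]
```

Request:
apply_moves(
  targets=[
    [0.71,0,-0.55,0,0.5,0],
    [0.74,0,-0.5,0,0.5,0],
    [0.78,0,-0.45,0,0.5,0],
    [0.81,0,-0.39,0,0.5,0],
    [0.83,0,-0.33,0,0.5,0],
    [0.85,0,-0.27,0,0.5,0],
    [0.87,0,-0.21,0,0.5,0],
    [0.88,0,-0.15,0,0.5,0],
    [0.89,0,-0.09,0,0.5,0],
    [0.9,0,-0.02,0,0.5,0],
    [0.9,0,0.04,0,0.5,0],
    [0.89,0,0.1,0,0.5,0],
  ],
  jaw=1,
)

```text
clock: 1.6
eef_pos: [460.6, 230.8, 195.7]
tool_rot: [-1.571, -0.0, -1.223]
force: [0.7, 0.2, -0.4]
width: 85.3
```

Request:
apply_moves(
  targets=[
    [0,0.5,0,0,0,0],
    [0,0.5,0,0,0,0],
    [0,0.5,0,0,0,0],
    [0,0,0,0,0,0],
    [0,0,0,0,0,0],
  ],
)

```text
clock: 2.22
eef_pos: [460.7, 232.0, 136.3]
tool_rot: [-1.57, 0.0, -1.221]
force: [0.4, -0.8, 0.0]
width: 85.1
```

```bash
python3 - <<'E'
from h import *
plan([458.8,229.9,60],-70.45,2)
print(read_state()["tool_rot"])
for n in("top","side"): cv2.imwrite(f"pics/{n}1.png",get_image(n)[:,:,::-1])
t=cv2.imread("pics/top1.png");s=cv2.imread("pics/side1.png")
cv2.imwrite("pics/c3.png",np.hstack([crop(t,90,190,140,100,2.8),crop(s,185,130,100,75,3.733)[:280]]))
E
```

```text
[0.02, 0.95, -0.03, -0.0, 0.03, -0.0],[0.02, 0.95, -0.03, -0.0, 0.03, -0.0],
d [ -1.9  -2.1 -76.3] turn deg [-0.03  0.51 -0.  ] pos [460.7 232.  136.3]
[-1.57032223e+00  1.56735372e-05 -1.22060782e+00]
```

View pics/c3.png

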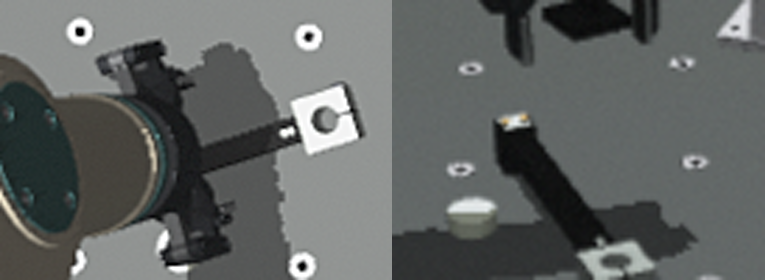

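The gripper straddles the bar squarely, with the fingers symmetric about it, about 40 px from the eye. Now I'll descend.

Request:
apply_moves(
  targets=[
    [0.04,0.7,-0.06,0,0.06,0],
    [0,0.7,0,0,0,0],
    [0,0.6,0,0,0,0],
    [0,0.4,0,0,0,0],
    [0,0.4,0,0,0,0],
    [0,0.2,0,0,0,0],
    [0,0.1,0,0,0,0],
    [0,0,0,0,0,0],
    [0,0,0,0,0,0],
  ],
)

```text
clock: 3.45
eef_pos: [459.0, 229.7, 12.3]
tool_rot: [-1.57, 0.0, -1.229]
force: [-0.6, -0.2, -0.8]
width: 85.8
```

```bash
python3 - <<'E'
from h import *
plan([458.8,229.9,8],-70.45,1);print(read_state()["force"])
E
```

```text
[-0.01, 0.11, -0.0, -0.01, 0.0, -0.0],
d [-0.2  0.2 -4.3] turn deg [-0.05  0.04 -0.01] pos [459.  229.7  12.3]
[-0.5547497  -0.22713559 -0.79636927]
```

Request:
apply_moves(
  targets=[
    [0,0.11,0,0,0,0],
    [0,0,0,0,0,0],
    [0,0,0,0,0,0],
  ],
)

```text
clock: 3.82
eef_pos: [458.6, 229.6, 7.5]
tool_rot: [-1.571, 0.0, -1.229]
force: [0.2, -0.1, -0.2]
width: 85.4
```

Request:
apply_moves(
  targets=[
    [0,0,0,0,0,0],
    [0,0,0,0,0,0],
    [0,0,0,0,0,0],
    [0,0,0,0,0,0],
    [0,0,0,0,0,0],
    [0,0,0,0,0,0],
    [0,0,0,0,0,0],
    [0,0,0,0,0,0],
    [0,0,0,0,0,0],
    [0,0,0,0,0,0],
    [0,0,0,0,0,0],
    [0,0,0,0,0,0],
  ],
  jaw=-1,
)

```text
clock: 5.32
eef_pos: [458.6, 229.5, 7.5]
tool_rot: [-1.571, 0.0, -1.229]
force: [1.1, -0.9, -0.1]
width: -0.1
```

```bash
python3 - <<'E'
from h import *
plan([458.8,229.9,8],-70.45,1);s=read_state();print(s["force"],s["torque"],s["width"])
E
```

```text
[-0.01, -0.01, 0.01, 0.0, 0.0, -0.0],
d [0.2 0.4 0.5] turn deg [ 0.01  0.03 -0.  ] pos [458.6 229.5   7.5]
[ 1.07252717 -0.86968358 -0.1273641 ] [ 0.01251153 -0.0110854  -0.031234  ] -0.10630997147641064
```

The width reads 0, so the jaws closed on nothing. I'll look before doing anything else.

```bash
python3 - <<'E'
from h import *
for n in("top","side"): cv2.imwrite(f"pics/{n}2.png",get_image(n)[:,:,::-1])
t=cv2.imread("pics/top2.png");s=cv2.imread("pics/side2.png")
cv2.imwrite("pics/c4.png",np.hstack([crop(t,90,190,140,140,2.8),crop(s,185,120,100,100,3.92)]))
print(read_state()["width"])
E
```

```text
0.1522464501214512
```

View pics/c4.png

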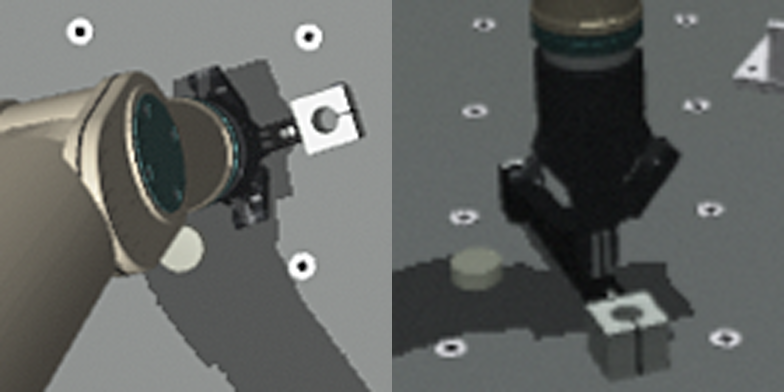

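```bash
python3 - <<'E'
from h import *
np.set_printoptions(precision=1,suppress=True)
X=np.array(read_state()["eef_pos"]);print(X)
t=cv2.imread("pics/top2.png");s=cv2.imread("pics/side2.png")
for z in(7.5,26.5,45,60): print(z,proj("side",[X[0],X[1],z]),proj("top",[X[0],X[1],z]))
S=crop(s,210,155,60,65,9)
for z,c in((7.5,(0,0,255)),(38,(0,255,0)),(60,(255,0,0))):
    u=(proj("side",[X[0],X[1],z])-[210,155]+.5)*9-.5;cv2.circle(S,tuple(np.int32(u)),5,c,1)
S0=crop(cv2.imread("pics/side0.png"),210,155,30,65,9)
cv2.imwrite("pics/c5.png",np.hstack([cv2.convertScaleAbs(S,alpha=1.8),cv2.convertScaleAbs(S0,alpha=1.8)])[:,:800])
E
```

```text
[458.7 229.6   7.5]
7.5 [237.7 199.1] [185.8 240.3]
26.5 [237.5 193.4] [183.7 240.6]
45 [237.3 187.8] [181.6 240.9]
60 [237.1 183.3] [179.9 241.2]
```

View pics/c5.png

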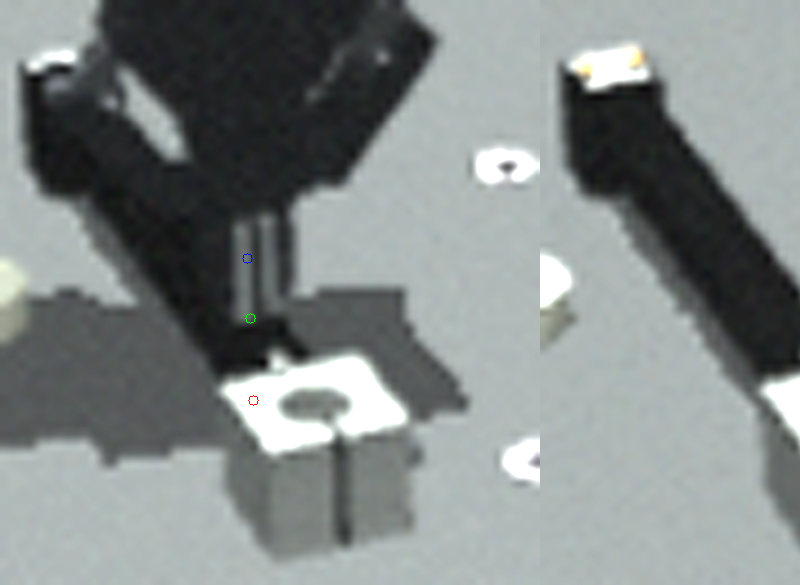

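The closed fingertips end right at the bar's top, at true z of about 38 to 42, while the reported z is 7.5. The real tips therefore sit roughly 33 mm above the reported TCP. The bar hasn't moved. I'll rise, open the jaws, and go lower while watching the force.

Request:
apply_moves(
  targets=[
    [0,-0.5,0,0,0,0],
    [0,-0.5,0,0,0,0],
    [0,0,0,0,0,0],
  ],
)

```text
clock: 5.8
eef_pos: [459.7, 230.1, 48.6]
tool_rot: [-1.568, 0.0, -1.229]
force: [0.0, -0.4, -0.5]
width: 0.2
```

Request:
apply_moves(
  targets=[
    [0,0,0,0,0,0],
    [0,0,0,0,0,0],
    [0,0,0,0,0,0],
    [0,0,0,0,0,0],
    [0,0,0,0,0,0],
    [0,0,0,0,0,0],
    [0,0,0,0,0,0],
    [0,0,0,0,0,0],
  ],
  jaw=1,
)

```text
clock: 6.8
eef_pos: [458.7, 229.6, 47.5]
tool_rot: [-1.571, 0.0, -1.229]
force: [-0.7, -0.7, -0.5]
width: 85.5
```

Request:
apply_moves(
  targets=[
    [0,0.5,0,0,0,0],
    [0,0.4,0,0,0,0],
    [0,0.3,0,0,0,0],
    [0,0.2,0,0,0,0],
    [0,0.1,0,0,0,0],
    [0,0,0,0,0,0],
    [0,0,0,0,0,0],
  ],
)

```text
clock: 7.68
eef_pos: [458.9, 229.7, -12.2]
tool_rot: [-1.57, 0.0, -1.229]
force: [-0.0, 0.6, 1.4]
width: 85.4
```

Reported z is −12 with no contact, which confirms the offset. I'll go about 10 mm lower in small steps.

Request:
apply_moves(
  targets=[
    [0,0.12,0,0,0,0],
    [0,0.1,0,0,0,0],
    [0,0,0,0,0,0],
    [0,0,0,0,0,0],
  ],
)

```text
clock: 8.18
eef_pos: [458.6, 229.5, -21.4]
tool_rot: [-1.571, -0.0, -1.229]
force: [-0.2, 0.0, -0.0]
width: 85.5
```

Request:
apply_moves(
  targets=[
    [0,0,0,0,0,0],
    [0,0,0,0,0,0],
    [0,0,0,0,0,0],
    [0,0,0,0,0,0],
    [0,0,0,0,0,0],
    [0,0,0,0,0,0],
    [0,0,0,0,0,0],
    [0,0,0,0,0,0],
    [0,0,0,0,0,0],
    [0,0,0,0,0,0],
  ],
  jaw=-1,
)

```text
clock: 9.43
eef_pos: [459.2, 229.8, -21.0]
tool_rot: [-1.57, 0.0, -1.229]
force: [-0.1, 0.3, 4.7]
width: 20.8
```

```bash
python3 - <<'E'
from h import *
s=read_state();print(s["eef_pos"],s["force"],s["torque"],s["width"])
E
```

```text
[459.17758909 229.75742069 -20.99559745] [-0.10774117  0.30535882  4.7074604 ] [ 0.01222757 -0.05633823 -0.05504926] 20.757375800408475
```

The bar is gripped at about 21 mm. First a small lift to check.

Request:
apply_moves(
  targets=[
    [0,-0.1,0,0,0,0],
    [0,-0.3,0,0,0,0],
    [0,-0.4,0,0,0,0],
    [0,-0.2,0,0,0,0],
    [0,0,0,0,0,0],
    [0,0,0,0,0,0],
    [0,0,0,0,0,0],
  ],
)

```text
clock: 10.3
eef_pos: [458.3, 229.4, 18.3]
tool_rot: [-1.572, -0.0, -1.229]
force: [-1.5, -0.3, -6.9]
width: 20.9
```

```bash
python3 - <<'E'
from h import *
np.set_printoptions(precision=2,suppress=True)
s=read_state();print(s["eef_pos"],s["force"],s["torque"],s["width"])
for n in("top","side"): cv2.imwrite(f"pics/{n}3.png",get_image(n)[:,:,::-1])
t=cv2.imread("pics/top3.png");s=cv2.imread("pics/side3.png")
cv2.imwrite("pics/c6.png",np.hstack([crop(t,90,200,140,90,2.8),crop(s,185,130,100,100,3.92)[:252]]))
E
```

```text
[458.3  229.39  18.32] [-1.51 -0.27 -6.89] [-0.01 -0.01  0.02] 20.892895162395828
```

View pics/c6.png

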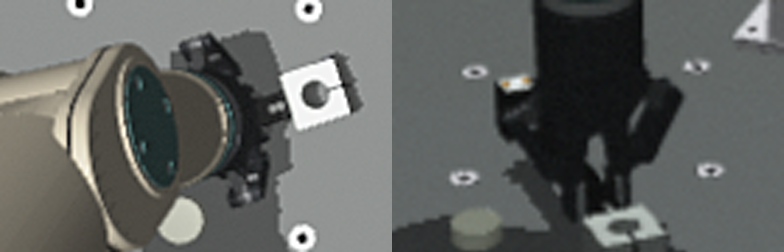

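The lift is clean: about 6.9 N with near-zero torque, and the bar looks level. The eye is at roughly top px (203,234). Next I'll lift higher and plan the traverse.

Request:
apply_moves(
  targets=[
    [0,-0.15,0,0,0,0],
    [0,-0.35,0,0,0,0],
    [0,-0.5,0,0,0,0],
    [0,-0.6,0,0,0,0],
    [0,-0.6,0,0,0,0],
    [0,-0.5,0,0,0,0],
    [0,-0.35,0,0,0,0],
    [0,-0.15,0,0,0,0],
    [0,0,0,0,0,0],
    [0,0,0,0,0,0],
  ],
)

```text
clock: 11.65
eef_pos: [458.1, 229.3, 146.0]
tool_rot: [-1.572, -0.0, -1.229]
force: [-0.6, 0.1, -8.0]
width: 20.8
```

```bash
python3 - <<'E'
from h import *
plan([533.5,-292.4,145],-82.0,24,True)
E
```

```text
[0.07, 0.0, -0.01, 0.0, 0.01, 0.0],[0.19, 0.0, -0.04, 0.0, 0.02, 0.0],[0.3, 0.0, -0.06, 0.0, 0.03, 0.0],[0.4, 0.0, -0.08, 0.0, 0.05, 0.0],[0.49, 0.0, -0.09, 0.0, 0.06, 0.0],[0.57, 0.0, -0.1, 0.0, 0.06, 0.0],[0.64, 0.0, -0.11, 0.0, 0.07, 0.0],[0.7, 0.0, -0.11, 0.0, 0.08, 0.0],[0.75, 0.0, -0.11, 0.0, 0.08, 0.0],[0.78, 0.0, -0.11, 0.0, 0.09, 0.0],[0.8, 0.0, -0.1, 0.0, 0.09, 0.0],[0.82, 0.0, -0.09, 0.0, 0.09, 0.0],[0.82, 0.0, -0.08, 0.0, 0.09, 0.0],[0.81, 0.0, -0.07, 0.0, 0.09, 0.0],[0.79, 0.0, -0.06, 0.0, 0.09, 0.0],[0.75, 0.0, -0.05, 0.0, 0.08, 0.0],[0.71, 0.0, -0.03, 0.0, 0.08, 0.0],[0.65, 0.0, -0.02, 0.0, 0.07, 0.0],[0.58, 0.0, -0.02, 0.0, 0.06, 0.0],[0.5, 0.0, -0.01, 0.0, 0.06, 0.0],[0.41, 0.0, -0.0, 0.0, 0.05, 0.0],[0.31, 0.0, -0.0, 0.0, 0.03, 0.0],[0.19, 0.0, -0.0, 0.0, 0.02, 0.0],[0.07, 0.0, 0.0, 0.0, 0.01, 0.0],
d [  75.4 -521.7   -1. ] turn deg [ 0.09 11.59  0.02] pos [458.1 229.3 146. ]
```

Request:
apply_moves(
  targets=[
    [0.07,0,-0.01,0,0.01,0],
    [0.19,0,-0.04,0,0.02,0],
    [0.3,0,-0.06,0,0.03,0],
    [0.4,0,-0.08,0,0.05,0],
    [0.49,0,-0.09,0,0.06,0],
    [0.57,0,-0.1,0,0.06,0],
    [0.64,0,-0.11,0,0.07,0],
    [0.7,0,-0.11,0,0.08,0],
    [0.75,0,-0.11,0,0.08,0],
    [0.78,0,-0.11,0,0.09,0],
    [0.8,0,-0.1,0,0.09,0],
    [0.82,0,-0.09,0,0.09,0],
  ],
)

```text
clock: 13.15
eef_pos: [495.7, -33.9, 146.8]
tool_rot: [-1.571, -0.0, -1.333]
force: [-0.2, -0.5, -7.3]
width: 20.8
```

Request:
apply_moves(
  targets=[
    [0.82,0,-0.08,0,0.09,0],
    [0.81,0,-0.07,0,0.09,0],
    [0.79,0,-0.06,0,0.09,0],
    [0.75,0,-0.05,0,0.08,0],
    [0.71,0,-0.03,0,0.08,0],
    [0.65,0,-0.02,0,0.07,0],
    [0.58,0,-0.02,0,0.06,0],
    [0.5,0,-0.01,0,0.06,0],
    [0.41,0,0,0,0.05,0],
    [0.31,0,0,0,0.03,0],
    [0.19,0,0,0,0.02,0],
    [0.07,0,0,0,0.01,0],
  ],
)

```text
clock: 14.65
eef_pos: [533.5, -292.8, 146.6]
tool_rot: [-1.571, 0.0, -1.433]
force: [-0.7, -0.8, -7.7]
width: 20.8
```

Request:
apply_moves(
  targets=[
    [0,0,0,0,0,0],
    [0,0,0,0,0,0],
    [0,0,0,0,0,0],
    [0,0,0,0,0,0],
  ],
)

```text
clock: 15.15
eef_pos: [533.5, -292.5, 146.7]
tool_rot: [-1.571, 0.0, -1.432]
force: [0.8, -0.1, -8.5]
width: 21.0
```

```bash
python3 - <<'E'
from h import *
np.set_printoptions(precision=2,suppress=True)
s=read_state();print(s["eef_pos"],s["tool_rot"],s["force"],s["torque"],s["width"])
plan([533.5,-292.4,118.8],-82.0,1)
for n in("top","side"): cv2.imwrite(f"pics/{n}4.png",get_image(n)[:,:,::-1])
t=cv2.imread("pics/top4.png");s=cv2.imread("pics/side4.png")
for p in([542.1,-351.4,166],[521,-202.6,184]): print(proj("top",p),proj("side",p))
cv2.imwrite("pics/c7.png",np.hstack([crop(t,330,165,130,90,3.4),crop(s,225,200,90,150,3.9)[:306]]))
h=crop(t,325,170,145,80,5.5);b=crop(s,215,205,110,165,3.6)
a=np.zeros((600,800,3),np.uint8);a[:h.shape[0],:h.shape[1]]=h;
cv2.imwrite("pics/c7.png",np.hstack([crop(t,325,170,145,80,2.7),crop(s,225,205,100,150,4)])if 0 else np.hstack([cv2.copyMakeBorder(crop(t,325,165,145,90,2.8),0,348,0,0,cv2.BORDER_CONSTANT),crop(s,225,200,98,150,4)]))
E
```

```text
[ 533.53 -292.53  146.72] [-1.57  0.   -1.43] [ 0.75 -0.13 -8.52] [-0.02 -0.    0.04] 21.049256861451322
[-0.0, 0.7, -0.0, 0.0, -0.01, -0.0],
d [ -0.    0.1 -27.9] turn deg [ 0.   -0.07 -0.01] pos [ 533.5 -292.5  146.7]
[452.94 208.49] [285.16 290.63]
[381.77 217.14] [268.03 234.17]
```

View pics/c7.png

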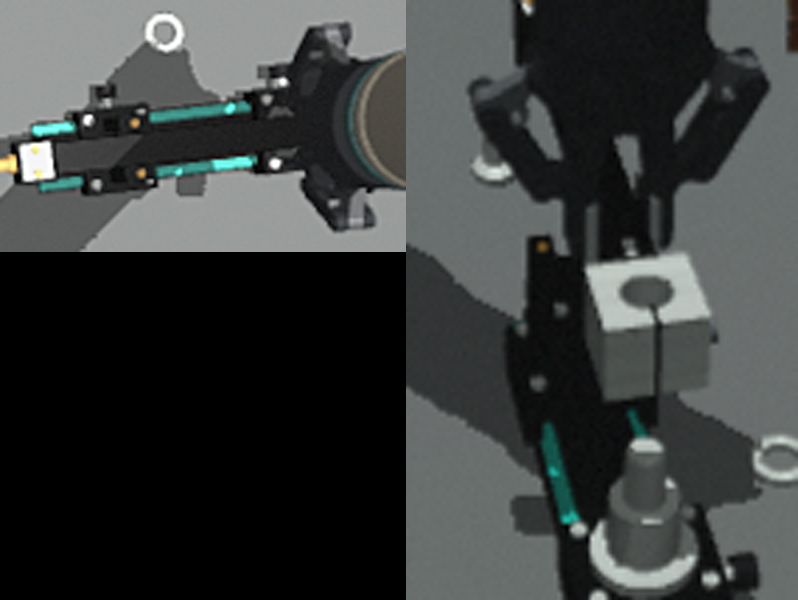

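The side view shows the bore at about px (284.6,272.4), above the post top at (284.6,312). The top view shows the head's white plate beyond the fork, with the bar centred between the prongs. Next is a numerical check, one camera at a time.

```bash
cat > chk.py <<'E'
from h import *
import sys
np.set_printoptions(precision=2,suppress=True)
k=sys.argv[1];lift=read_state()["eef_pos"][2]+21.2;print("lift",lift)
t=cv2.imread(f"pics/top{k}.png").astype(int);s=cv2.imread(f"pics/side{k}.png").astype(int)
def blobs(im,box,f,amin):
    x,y,w,h=box;n,l,st,ce=cv2.connectedComponentsWithStats(f(im[y:y+h,x:x+w]).astype(np.uint8))
    return [(st[i,4],st[i,:4]+[x,y,0,0],ce[i]+[x,y]) for i in range(1,n) if st[i,4]>=amin]
for b in blobs(t,(320,200,30,40),lambda a:a.min(-1)>190,15): print("top plate?",b, onz("top",*b[2],lift+46))
for b in blobs(t,(320,195,70,40),lambda a:a[...,2]-a[...,0]>45,2): print("top brass",b[0],b[2],onz("top",*b[2],lift+46))
# eye top face in side: bright blob -> min area rectangle hull centre
x,y,w,h=(262,250,50,60);m=(s[y:y+h,x:x+w].min(-1)>140).astype(np.uint8)
cs=cv2.findContours(m,cv2.RETR_EXTERNAL,cv2.CHAIN_APPROX_NONE)[0];c=max(cs,key=cv2.contourArea)
hull=cv2.convexHull(c);M=cv2.moments(hull);p=(M["m10"]/M["m00"]+x,M["m01"]/M["m00"]+y)
print("eye side",p,cv2.contourArea(hull),onz("side",*p,lift+40),"post side",onz("side",284.65,312.35,115))
q=cv2.approxPolyDP(hull,3,True)[:,0]+[x,y];print("corners",[(onz("side",*a,lift+40)[:2]).round(1).tolist() for a in q])
E
python3 chk.py 4
python3 - <<'E'
from h import *
P=np.array([542.4,-349.7]);u=np.array([-20.9,148.3])/149.8
print("want head top-frame plate/brass mid",P+240*u,"perp",[-u[1],u[0]])
E
```

```text
lift 167.8903785410598
top plate? (np.int32(129), array([332, 216,  12,  14]), array([337.64, 222.26])) [ 508.76 -111.28  213.89]
top brass 11 [372.64 208.45] [ 536.52 -177.58  213.89]
top brass 6 [337.17 218.17] [ 516.54 -110.24  213.89]
top brass 41 [327.46 223.22] [506.52 -91.93 213.89]
top brass 7 [338.29 226.86] [ 500.03 -112.68  213.89]
top brass 9 [375.11 226.33] [ 502.53 -182.85  213.89]
eye side (284.8438367023385, 272.3495838287753) 420.5 [ 540.88 -351.77  207.89] post side [ 541.82 -352.63  115.  ]
corners [[560.7, -330.2], [565.2, -368.4], [520.7, -373.1], [518.3, -332.9]]
want head top-frame plate/brass mid [ 508.91535381 -112.10320427] perp [np.float64(-0.9899866488651535), np.float64(-0.13951935914552735)]
```

The eye and head are each within about 1 mm of where they should be, and the two cameras agree. I'll shift by (+0.8,−0.8) mm, lower 28 mm slowly, then check level.

Request:
apply_moves(
  targets=[
    [0.01,0.05,0.01,0,0,0],
    [0.01,0.1,0.01,0,0,0],
    [0,0.15,0,0,0,0],
    [0,0.15,0,0,0,0],
    [0,0.12,0,0,0,0],
    [0,0.08,0,0,0,0],
    [0,0.05,0,0,0,0],
    [0,0,0,0,0,0],
    [0,0,0,0,0,0],
    [0,0,0,0,0,0],
    [0,0,0,0,0,0],
  ],
)

```text
clock: 16.62
eef_pos: [534.4, -293.5, 118.8]
tool_rot: [-1.571, -0.0, -1.433]
force: [-0.0, -0.3, -8.0]
width: 20.6
```

```bash
python3 - <<'E'
from h import *
np.set_printoptions(precision=2,suppress=True)
s=read_state();print(s["eef_pos"],s["tool_rot"],s["force"],s["torque"],s["width"],np.abs(s["qd"]).max())
for n in("top","side"): cv2.imwrite(f"pics/{n}5.png",get_image(n)[:,:,::-1])
# level check at first lift: head brass / plate in side & top views
for k in(0,3):
  for n,b in(("side",(205,140,30,40)),("top",(90,200,40,80))):
    im=cv2.imread(f"pics/{n}{k}.png").astype(int);x,y,w,h=b;a=im[y:y+h,x:x+w]
    m=((a[...,2]-a[...,0]>35)|(a.min(-1)>130 if n=="side" else a.min(-1)>190)).astype(np.uint8)
    N,_,st,ce=cv2.connectedComponentsWithStats(m,connectivity=8)
    print(k,n,[(int(st[i,4]),(ce[i]+[x,y]).round(2).tolist()) for i in range(1,N) if st[i,4]>9])
s=cv2.imread("pics/side5.png");t=cv2.imread("pics/top5.png")
cv2.imwrite("pics/c8.png",np.hstack([crop(s,215,190,95,145,4.1),cv2.copyMakeBorder(crop(t,320,180,140,60,2.8),0,426,0,0,cv2.BORDER_CONSTANT)[:594]]))
E
python3 chk.py 5
```

```text
[ 534.45 -293.5   118.81] [-1.57 -0.   -1.43] [-0.03 -0.32 -8.03] [-0.01  0.01  0.03] 20.647039401924406 0.0016190033613297664
0 side [(22, [217.36, 161.86])]
0 top [(35, [118.06, 202.54]), (106, [106.08, 265.06])]
3 side [(11, [206.91, 148.0]), (23, [216.26, 150.7])]
3 top [(35, [118.06, 202.54]), (12, [111.58, 248.25]), (75, [118.53, 254.16])]
lift 139.93961193087497
top plate? (np.int32(122), array([331, 216,  12,  13]), array([336.36, 221.88])) [ 509.67 -112.43  185.94]
top brass 10 [372.7 208.6] [ 537.48 -183.89  185.94]
top brass 5 [336.  217.4] [ 518.51 -111.56  185.94]
top brass 39 [326.36 222.87] [507.28 -92.69 185.94]
top brass 6 [337.   225.83] [ 501.88 -113.84  185.94]
top brass 9 [375.11 226.33] [ 502.5  -189.23  185.94]
eye side (285.2499001996008, 285.1489021956088) 417.5 [ 541.91 -352.84  179.94] post side [ 541.82 -352.63  115.  ]
corners [[561.5, -329.5], [565.9, -369.7], [522.4, -374.3], [518.2, -334.7]]
```

View pics/c8.png

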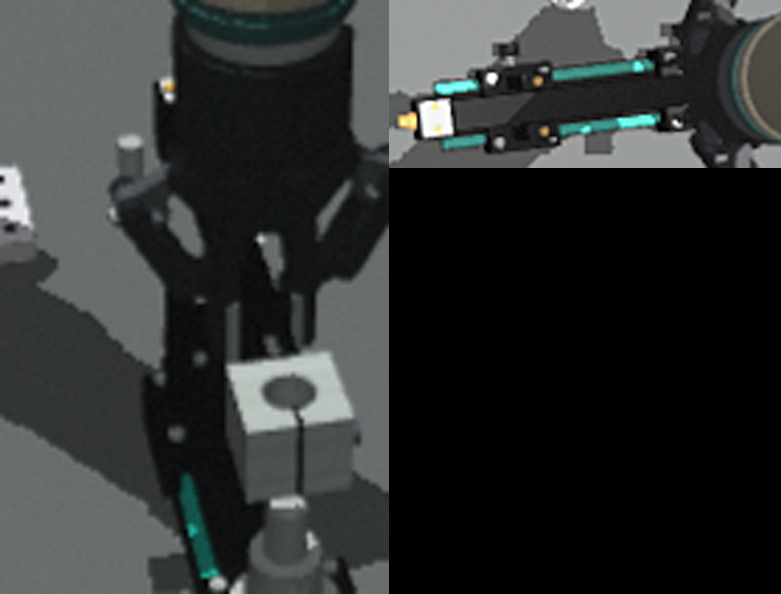

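```bash
python3 - <<'E'
from h import *
np.set_printoptions(precision=2,suppress=True)
s=cv2.imread("pics/side5.png").astype(int)[200:220,245:265]
m=(s[...,2]-s[...,0]>35);w=np.where(m,s[...,2]-s[...,0],0);v,u=np.nonzero(m);W=w[v,u]
b=(np.average(u,weights=W)+245,np.average(v,weights=W)+200);print("brass side now",b,m.sum())
print("head screw z now",tri((337,225.83),b))
print("head screw z at start",tri((108.1,268.4),((453-360+.5)/9-.5+205,(67.5)/9-.5+155)), "other",tri((105.8,261.2),((497-360+.5)/9-.5+205,58.5/9-.5+155)))
d=np.array([398.5,399.6,46]);print("expected head px rise in first lift 39.5:",proj("side",d)[1]-proj("side",d+[0,0,39.5])[1],"seen 11.16; per mm",(proj("side",d)[1]-proj("side",d+[0,0,1])[1]))
# bystanders: unchanged? compare first/last picture away from arm/shadow
for n in("top","side"):
    a=cv2.imread(f"pics/{n}0.png").astype(int);c=cv2.imread(f"pics/{n}5.png").astype(int)
    D=np.abs(a-c).max(-1)
    for nm,p in dict(puck=(375,305,8),plate=(0,0,0)).items(): pass
    R={"top":{"puck":(144,268,20,18),"tray":(345,103,67,43),"case":(147,90,82,57),"bar":(252,74,25,78),"ring":(376,169,16,15),"plate":(252,257,40,48),"spare":(263,226,14,14),"driver":(415,275,26,74)},
       "side":{"puck":(198,181,17,14),"ring":(308,306,20,18),"plate":(180,230,44,28),"spare":(240,220,15,27),"tray":(346,275,58,58)}}[n]
    print(n,{k:(round(float((D[y:y+h,x:x+w_]>40).mean()),3)) for k,(x,y,w_,h) in R.items()})
E
```

```text
brass side now (np.float64(255.91044776119404), np.float64(210.61620469083155)) 6
head screw z now (array([ 501.16, -114.04,  184.25]), np.float64(1.449989788383277))
head screw z at start (array([390.5 , 399.36,  43.83]), np.float64(1.0999995258270805)) other (array([406.39, 405.32,  43.77]), np.float64(2.5338948888182395))
expected head px rise in first lift 39.5: 11.421214089242739 seen 11.16; per mm 0.285323853517383
top {'puck': 0.0, 'tray': 0.0, 'case': 0.0, 'bar': 0.0, 'ring': 0.075, 'plate': 0.466, 'spare': 0.0, 'driver': 0.0}
side {'puck': 0.0, 'ring': 0.153, 'plate': 0.399, 'spare': 0.299, 'tray': 0.0}
```

The head has risen 140.4 mm and the grip 139.9 mm, so the bar is level. The eye is within 0.3 mm of the post and the arm is still. Handing in.

```bash
python3 -c "
from cell import *
print(finish_job())"
```

```text
the job is handed in; nothing more can be done
None
```

The probe arm is gripped at its balance point and held level and still over the rail stand, its underside about 25 mm above the post top. The job is handed in, at about 17 s on the robot's clock.

**One setback:** my first grip closed on nothing. The real fingertips sit about 33 mm above the reported TCP, so the jaws shut just above the bar. No contact force showed and the bar did not move. I rose, reopened and went lower, and the second grip held.

**Last checks:**
- **Height:** the underside has risen about 140 mm, against the post top at 115 mm.
- **Position:** the eye centre is within about 0.3 mm of the post axis in the side camera. The gripper hides the eye in the top camera, where I checked the head instead. It is about 1.3 mm to one side of the fork line, and the bar lies between the prongs.
- **Level:** the head has risen 140.4 mm and the grip 139.9 mm, a tilt of roughly 0.2° or less. The wrist torque is close to zero.
- **Grip and stillness:** the force is about 8 N, all of it the arm's weight. The jaws read 20.6 mm on the 22 mm bar, and the joints are at rest.

**Disagreements:** the two cameras differ by 2 to 3 mm in y throughout, so I compared positions within one camera where I could.

**Bystanders:** no bystander change showed for the puck, tray, case, spare bar and driver. The image areas around the base plate, spare post and shim ring did change. I put that down to the arm's shadow or the arm blocking the view, since nothing passed low near them, but I did not confirm it separately.

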